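# Sound the stud well and hang the tag basket on the right hook

### The arm

A 7-joint arm with a two-finger parallel gripper is mounted at the origin on the work surface. World frame = base frame: x ahead of the robot, y to its left, z up, the work surface at z = 0. Lengths are in m, angles in degrees, forces in N, time in s.
With the tool pointing down it reaches from about 0.4 to 0.85 m from the base axis. Payload 4.4 kg.
Tool frame: the origin (TCP) lies at the very end of the fingers, on their centre line; the grasp point (between the pads) lies 19 mm behind it; z points along the fingers, y is the line along which they close (so a half turn about z gives the same grasp; the last joint's range is limited). The gripper opens to 94 mm and grips with 3 to 60 N. Pads are 16 mm wide; open, the fingers measure 119 mm over their backs; the gripper's body (75 mm by 177 mm) begins 78 mm behind the grasp point.
Start: joints at [62.98, 36.005, 2.206, 86.941, -1.547, 57.084, -1.146], TCP at [0.257, -0.597, 0.205] pointing down, gripper open.
Joint ranges: [-175.42, 175.42], [-21.48, 121.26], [-71.46, 75.88], [10.55, 141.38], [-63.04, 243.04], [13.31, 113.54], [-168.57, 168.57]. Speed limits (degrees/s): [147.25, 147.25, 180, 180, 180, 180, 180].

### API

Orientations are given as a 3x3 rotation matrix whose columns are the frame's x, y, z axes.
In Python, from rig import sensors, eyes, job gives the robot as it stands.
- The arm moves only by the tool carry_out, never from a script. Its argument "series" is a list of rows, each an object of numbers: "dx", "dy", "dz": the shift along the tool's x, y, z normalised to -1 to 1, where 1 is 15 cm; "rx", "ry", "rz": the turn, a rotation vector about the tool's x, y, z normalised to -1 to 1, where 1 is pi/2 rad. A call has 1 to 12 rows; each row shifts and turns the commanded pose from where the row before left it, along the tool's axes as they then stand; what a row does not reach is not made up. A row lasts 1/8 s, in which the tool goes at most 62.5 mm and 10.7 degrees, less where a joint would pass 70% of its speed; a pose out of reach is approached as far as the arm can. A call with a number of a shift or a turn outside -1 to 1 is refused whole. A call with a gripper value outside its range is refused whole. "hand" is the opening, from 0 (shut) to 1 (fully open), set as the call begins (left out, the last holds). The fingers move at their own pace and stop on an object; the grip force is fixed at half the most. Time passes only in rows, so rows that do not move let the fingers close. It gives the time, the measured TCP pose, the force, the opening and the grip force at its end, in the units of the state.
- sensors.sense(): the state, without advancing time (a new reading comes with each control period).
- eyes.read_camera(name): name is "scene" or "top" or "wrist"; returns a dict with "img" (480x640x3 uint8, red, green, blue), "fx", "fy", "cx", "cy" (pixels), "rvec" (rotation vector, rad) and "tvec" (3), from world to camera coordinates, as OpenCV has them. Camera axes: x right, y down, z forward; pixel columns grow to the right and rows downward; lengths in m; the calibration is good to about 2 mm. A picture is of the moment at which its call begins. There is no depth.
- job.hand_in(): hands the job in; it is judged then, once.
The state is a dict: "time": time; "q": joint angles; "qvel": joint speeds; "joint_torque": joint torques, N m; "ee_pos": TCP position; "tcp_rot": TCP orientation; "force": force on the tool from outside, world axes, zero at the start; "ft_torque": the same for the moment, N m; "gripper_width": finger opening in m; "grasp_force": force on a finger pad.
Only numpy, scipy, OpenCV 4.12 (cv2) and the standard library are available. Lean on these libraries where they do the work, as an engineer would, in place of code of your own. Each camera call takes 0.05 s, during which the arm holds its last target. There are 200 camera calls.

### The job

Take the steel stud setter from its grey stand and push it into the bore of the blue stud well until it is hard on the bottom, then leave it standing there and read its red band against the top of the well. If the band has sunk right below the top, the well is clear: move the tag basket from the grey hook to the green hook; if the band still shows, the well is jammed: move the basket to the red hook. Carry the basket level from hook to hook without setting it down, and leave the other things on the shelf where they are.

Things in the scene. Friction and masses are not known exactly. Their poses are not given: they have to be found in the camera images.
- setter: Steel stud setter, 0.35 kg, 168 mm long, upright, hung by its collar in the stand; lifts straight up. From the tip: round shaft 20 mm wide, 110 mm long; collar 42 mm wide, 8 mm thick; black round handle 30 mm wide, 50 mm tall. Red band round the shaft 50 to 58 mm above the tip. Origin at the centre of the tip's end face, z towards the handle.
- setter_tip (a point): Centre of the end face of the setter's tip (same as the setter's origin).
- setter_grip (a point): Middle of the setter's black handle, on its axis, 145 mm above the tip, 23 mm below the handle's top, 27 mm above the collar's upper face.
- stand: Fixed grey polymer stand, 90 x 90 mm, 125 mm high, with a 24 mm slot open to its front (-x) in which the setter hangs. The setter's axis is over the origin; origin at the centre of the underside.
- well: Fixed blue block, 70 (x) by 116 (y) mm, 90 mm high; origin under its centre. Mid-top is a blind bore 23 mm wide, 3 mm chamfer. Inside, a stiff follower yields only to a push of 9 to 12 N and stays down; push on to its hard stop. Clear well: tip meets it 45 mm below the top, bottoms at 70 mm. Jammed: meets it at 25, bottoms at 38 mm. Only pushing shows which.
- well_mouth (a point): Centre of the bore's mouth, level with the top of the well, 90 mm above the shelf.
- basket: White basket of yellow tags, 0.3 kg, hung by its crossbar on the grey hook's prongs, free to swing about the bar. Tray 70 (x) by 100 (y) mm, 40 mm high; 12 mm central stem; crossbar 10 mm thick, 100 mm long along y, axis 125 mm above the underside; black square handle 26 x 26 mm from 130 to 180 mm above the underside. Origin under the tray's centre, z up.
- basket_bar (a point): Middle of the basket's crossbar, on its axis.
- basket_grip (a point): Point on the axis of the basket's black handle, 35 mm above the crossbar's axis and 20 mm below the handle's top.
- grey_hook: Fixed grey hook stand, where the basket starts; the three stand in a row in any order. Base 110 x 90 mm; upright grey plate 80 mm wide, 180 mm high, front face 58 mm behind (+x) the origin; two 8 mm steel prongs, 28 mm either side of the middle, reach to the front (-x), each with a valley 26 mm long, 14 mm deep and an upturned tip, its top 178 mm high. Origin on the shelf below the valleys.
- grey_seat (a point): Where the middle of the basket's crossbar (its axis) lies when it hangs on the grey hook: 169 mm above the shelf, midway between the prongs. The stand's axes. To get on or off, the bar must be lifted at least 15 mm and moved along the stand's x, from or to its front.
- green_hook: Fixed green hook stand, for a clear well; the three stand in a row in any order. Base 110 x 90 mm; upright green plate 80 mm wide, 180 mm high, front face 58 mm behind (+x) the origin; two 8 mm steel prongs, 28 mm either side of the middle, reach to the front (-x), each with a valley 26 mm long, 14 mm deep and an upturned tip, its top 178 mm high. Origin on the shelf below the valleys.
- green_seat (a point): Where the middle of the basket's crossbar (its axis) lies when it hangs on the green hook: 169 mm above the shelf, midway between the prongs. The stand's axes. To get on or off, the bar must be lifted at least 15 mm and moved along the stand's x, from or to its front.
- red_hook: Fixed red hook stand, for a jammed well; the three stand in a row in any order. Base 110 x 90 mm; upright red plate 80 mm wide, 180 mm high, front face 58 mm behind (+x) the origin; two 8 mm steel prongs, 28 mm either side of the middle, reach to the front (-x), each with a valley 26 mm long, 14 mm deep and an upturned tip, its top 178 mm high. Origin on the shelf below the valleys.
- red_seat (a point): Where the middle of the basket's crossbar (its axis) lies when it hangs on the red hook: 169 mm above the shelf, midway between the prongs. The stand's axes. To get on or off, the bar must be lifted at least 15 mm and moved along the stand's x, from or to its front.
- hoof_block: Blue rubber hoof block, 60 x 110 x 40 mm, loose; leave alone. Origin under its centre.
- nozzle: Brass dosing nozzle standing up, 40 mm wide, 90 mm high, loose; leave alone. Origin under its centre.
- saucer: White ceramic saucer, 120 mm wide, 20 mm high, loose; leave alone. Origin under its centre.
- whetstone: Grey whetstone, 50 x 150 x 25 mm, loose; leave alone. Origin under its centre.
Not all that is in view belongs to the job. What is shaped like the setter but orange is not meant.

How it is judged:
By the outcome, as a careful person would: the job done as asked, in the order asked, and still so for the second after the job is handed in, with the robot touching nothing.
It also fails if it takes over 64 s, if anything falls off the work surface, if the arm or the gripper's body presses on something with over 40 N, if the wrist force passes 120 N, or if a joint passes its speed limit or range.

## Working session

There is one attempt and no reset: what is moved stays moved. The work goes in short steps, Python scripts to look and compute and a tool call to move; the robot and the scene stay as the last step left them, time stands still between calls to the robot, and variables do not carry over. Pictures are saved under pics/ and viewed, at most 12 in all, crops included, and the job is handed in when it is done.

Besides the shell and the picture viewer there is one more tool, called after "Request:" as name(argument=value, ...) on one line, values as JSON. carry_out: Moves the arm, as the interface text tells. Scaled input: -1 to 1 covers 15 cm each way for a shift and pi/2 rad each way for a turn. Its arguments: {"type":"object","properties":{"series":{"type":"array"},"hand":{"type":"number"}},"required":["series"]}

```bash
mkdir -p pics; ls
cat > h.py <<'E'
import numpy as np, cv2
from rig import sensors, eyes, job
def cam(n,save=None):
    c=eyes.read_camera(n); c['R']=cv2.Rodrigues(np.array(c['rvec'],float))[0]; c['t']=np.array(c['tvec'],float).ravel()
    c['o']=-c['R'].T@c['t']
    if save: cv2.imwrite('pics/'+save,c['img'][:,:,::-1])
    return c
def ray(c,u,v):
    d=c['R'].T@np.array([(u-c['cx'])/c['fx'],(v-c['cy'])/c['fy'],1.]); return d/np.linalg.norm(d)
def plane(c,u,v,z):
    d=ray(c,u,v); return c['o']+d*(z-c['o'][2])/d[2]
def proj(c,p):
    q=c['R']@np.array(p,float)+c['t']; return np.array([c['fx']*q[0]/q[2]+c['cx'],c['fy']*q[1]/q[2]+c['cy']])
def tri(c1,p1,c2,p2):
    d1,d2=ray(c1,*p1),ray(c2,*p2); A=np.c_[d1,-d2]; s=np.linalg.lstsq(A,c2['o']-c1['o'],rcond=None)[0]
    a,b=c1['o']+s[0]*d1,c2['o']+s[1]*d2; return (a+b)/2,np.linalg.norm(a-b)
E
python3 - <<'E'
from h import *
for n in ['scene','top']:
    c=cam(n,n+'0.png'); print(n,c['fx'],c['o'].round(3),c['R'].round(2).tolist())
s=sensors.sense(); print(s['time'],s['ee_pos'],s['tcp_rot'],s['force'],s['gripper_width'])
E
```

```text
pics
scene 528.4779459424841 [1.095 0.537 0.871] [[-0.73, 0.68, 0.02], [0.46, 0.51, -0.73], [-0.51, -0.53, -0.68]]
top 598.2464337453576 [ 0.443 -0.034  1.52 ] [[-0.02, -1.0, -0.03], [-1.0, 0.03, -0.08], [0.08, 0.03, -1.0]]
0.1 [ 0.25641055 -0.59665592  0.20468066] [[ 9.18746451e-01  3.94847457e-01 -6.67158234e-04]
 [ 3.94848020e-01 -9.18745216e-01  1.50627603e-03]
 [-1.81991736e-05 -1.64731187e-03 -9.99998643e-01]] [-0.01806485 -0.15714349 -0.69375779] 0.09428919991566208
```

View pics/scene0.png

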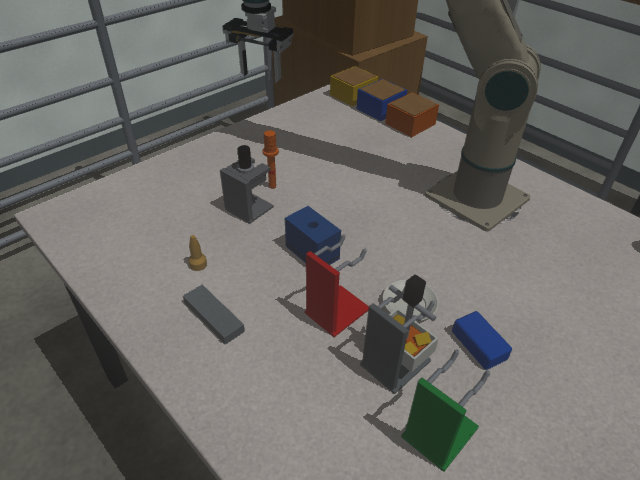

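View pics/top0.png

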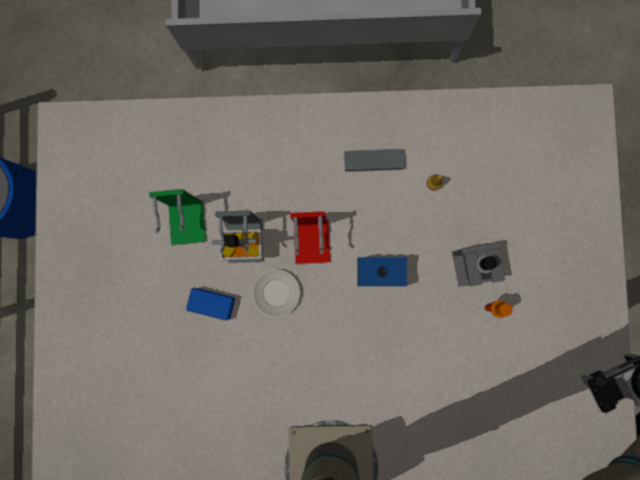

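Candidates for the setter are the black handle in the grey stand, scene (244,157) / top (487,262), and the orange decoy, scene (270,145) / top (501,309). For the well: the blue block with a bore, scene (313,232) / top (382,271), against the hoof block, scene (482,340) / top (211,303), which has no bore. The hooks from +y to -y are green, top (180,218), grey with the basket, top (240,237), and red, top (311,238). I choose the black handle and the bored block.

Run:
```python
from h import *
T=cam('top');S=cam('scene')
def blobs(c,box,f,amin=15):
    x0,y0,x1,y1=box; im=c['img'][y0:y1,x0:x1].astype(int); m=f(im[...,0],im[...,1],im[...,2]).astype(np.uint8)
    n,l,st,ce=cv2.connectedComponentsWithStats(m)
    return [(ce[i]+[x0,y0],st[i][:5]+[x0,y0,0,0,0]) for i in range(1,n) if st[i][4]>=amin]
dark=lambda r,g,b:(r<40)&(g<40)&(b<40)
for nm,c,box in [('setter T',T,(450,235,515,290)),('setter S',S,(215,135,275,180)),('bore T',T,(370,260,395,282)),('bore S',S,(295,212,330,240)),('bask T',T,(212,205,268,265)),('bask S',S,(385,265,440,315))]:
    f=dark if 'bore' not in nm else (lambda r,g,b:(b<60))
    for a,b in blobs(c,box,f,8): print(nm,a.round(1),b)
for z in (.168,.183): print('setter plane',z,plane(T,487,262,z).round(4))
print('bore',plane(T,382.5,271,.09).round(4),plane(S,313.5,225,.09).round(4))
a=cv2.resize(S['img'][125:275,205:355],None,fx=4,fy=4,interpolation=2)
cv2.imwrite('pics/crop1.png',a[:,:,::-1])
```

```text
setter T [488.5 262.8] [480 256  18  14 186]
setter S [244.2 156.7] [238 146  13  22 240]
bore T [381.7 271.5] [378 267   9  10  66]
bore S [314.9 224.5] [313 223   4   4  12]
bore S [300.1 235. ] [295 227  16  13 112]
bask T [252.7 218.8] [248 213  13  10  78]
bask T [232.9 219.3] [223 217  19   6 101]
bask T [231.1 240.1] [224 235  16  11 151]
bask S [411.8 295.8] [404 283  19  24 230]
setter plane 0.168 [ 0.4926 -0.3657  0.168 ]
setter plane 0.183 [ 0.4921 -0.362   0.183 ]
bore [ 0.4804 -0.1368  0.09  ] [ 0.4803 -0.1311  0.09  ]
```

View pics/crop1.png

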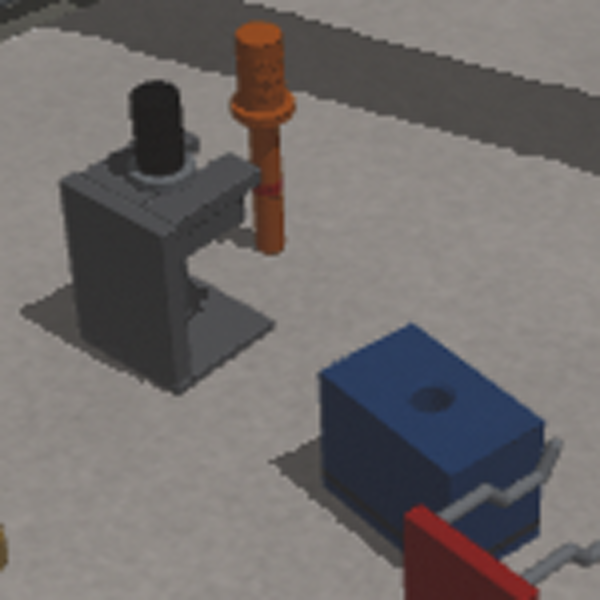

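The crop shows the black-handled setter at crop (157,130), hanging in the grey stand. The orange decoy is behind it at (263,100), and the well's bore is at (434,399), which is scene (313.5,224.7).

Run:
```python
from h import *
T=cam('top');S=cam('scene')
for n,a,b in [('handle',(488.5,262.8),(244.2,156.7)),('bore',(382.2,271.3),(313.4,224.7)),('orange',(503,309),(269,145))]: print(n,*tri(T,a,S,b))
# stand top outline
for z,u,v in [(.125,455,250),(.125,505,243),(.02,462,285)]: print(plane(T,u,v,z).round(3))
W=cam('wrist','w0.png'); print(W['o'],W['R'].round(3).tolist(),W['fx'],W['cx'],W['cy']); s=sensors.sense(); print(s['tcp_rot'].T@(W['o']-s['ee_pos']), (W['R']@s['tcp_rot']).round(3))
```

```text
handle [ 0.49005007 -0.37019472  0.15910835] 0.0027300621535973567
bore [ 0.47876618 -0.13521699  0.08753899] 0.0029231615162868107
orange [ 0.38549841 -0.40584393  0.13119521] 0.0003413505319399202
[ 0.524 -0.304  0.125]
[ 0.537 -0.42   0.125]
[ 0.443 -0.338  0.02 ]
[ 0.32508507 -0.56803292  0.38355383] [[0.396, -0.918, -0.001], [-0.888, -0.383, 0.255], [-0.234, -0.1, -0.967]] 365.2447298834176 317.8633703916561 235.85139046089614
[ 0.0743971   0.00028519 -0.1782716 ] [[ 0.001  1.     0.   ]
 [-0.967  0.001 -0.255]
 [-0.255 -0.     0.967]]
```

Request:
carry_out(series=[{"dz": -0.22, "rz": 0.0865}, {"dz": -0.22, "rz": 0.0865}, {"dz": -0.22, "rz": 0.0865}, {"dx": 0.223, "dy": -0.216}, {"dx": 0.223, "dy": -0.216}, {"dx": 0.223, "dy": -0.216}, {"dx": 0.223, "dy": -0.216}, {"dx": 0.223, "dy": -0.216}, {"dx": 0.223, "dy": -0.216}, {"dx": 0.223, "dy": -0.216}, {"dx": 0}], hand=1)

```text
invalid input
```

Run:
```python
from h import *
s=sensors.sense(); print(s['time'],s['ee_pos'],s['tcp_rot'].round(3).tolist(),s['force'].round(2),s['q'].round(0))
W=cam('wrist','w1.png'); print(proj(W,(.49,-.37,.183)))
```

```text
0.35 [ 0.25660004 -0.59707744  0.20527879] [[0.919, 0.395, -0.0], [0.395, -0.919, 0.0], [0.0, -0.0, -1.0]] [-0.65 -0.34  0.2 ] [63. 36.  2. 87. -2. 57. -1.]
[   4.09824853 -500.18747272]
```

View pics/w1.png

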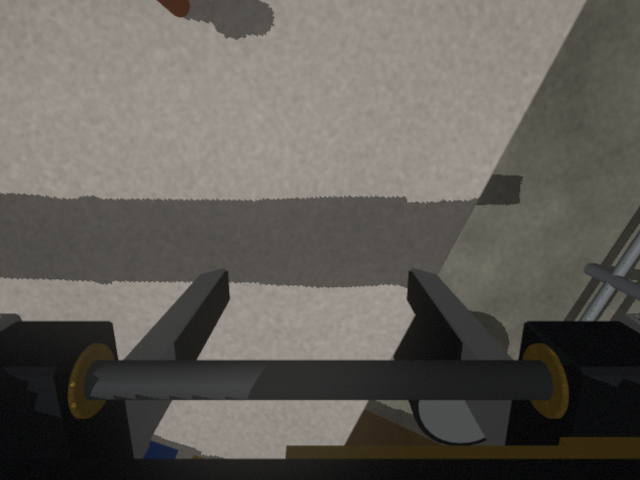

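The move was refused and the arm is still at the start. The wrist picture shows the finger tips at about (228,270) and (410,270), with image up being tool +x. I'll send all six numbers in each row.

Request:
carry_out(series=[{"dx": 0, "dy": 0, "dz": -0.22, "rx": 0, "ry": 0, "rz": 0.0865}, {"dx": 0, "dy": 0, "dz": -0.22, "rx": 0, "ry": 0, "rz": 0.0865}, {"dx": 0, "dy": 0, "dz": -0.22, "rx": 0, "ry": 0, "rz": 0.0865}], hand=1)

```text
time: 0.78
ee_pos: [0.2566, -0.5971, 0.3055]
tcp_rot: [[1.0, -0.006, 0.0], [-0.006, -1.0, 0.0], [0.0, -0.0, -1.0]]
force: [0.7, 0.1, 0.6]
gripper_width: 0.0941
grasp_force: 0.0
```

Request:
carry_out(series=[{"dx": 0.223, "dy": -0.216, "dz": 0, "rx": 0, "ry": 0, "rz": 0}, {"dx": 0.223, "dy": -0.216, "dz": 0, "rx": 0, "ry": 0, "rz": 0}, {"dx": 0.223, "dy": -0.216, "dz": 0, "rx": 0, "ry": 0, "rz": 0}, {"dx": 0.223, "dy": -0.216, "dz": 0, "rx": 0, "ry": 0, "rz": 0}, {"dx": 0.223, "dy": -0.216, "dz": 0, "rx": 0, "ry": 0, "rz": 0}, {"dx": 0.223, "dy": -0.216, "dz": 0, "rx": 0, "ry": 0, "rz": 0}, {"dx": 0, "dy": 0, "dz": 0, "rx": 0, "ry": 0, "rz": 0}], hand=1)

```text
time: 1.65
ee_pos: [0.4616, -0.3989, 0.3043]
tcp_rot: [[1.0, 0.006, 0.002], [0.006, -1.0, 0.002], [0.002, -0.002, -1.0]]
force: [-0.1, -0.4, 0.4]
gripper_width: 0.0941
grasp_force: 0.0
```

Run:
```python
from h import *
s=sensors.sense(); print(s['time'],s['ee_pos'],s['tcp_rot'].round(3).tolist(),s['q'].round(0))
W=cam('wrist','w2.png'); print(proj(W,(.49,-.37,.183)),proj(W,s['ee_pos']))
```

```text
1.65 [ 0.46157498 -0.39890229  0.30431358] [[1.0, 0.006, 0.002], [0.006, -1.0, 0.002], [0.002, -0.002, -1.0]] [ 34.  28.   7.  86.  -4.  67. -48.]
[283.46047586 197.4149201 ] [317.69775081 286.6639773 ]
```

View pics/w2.png

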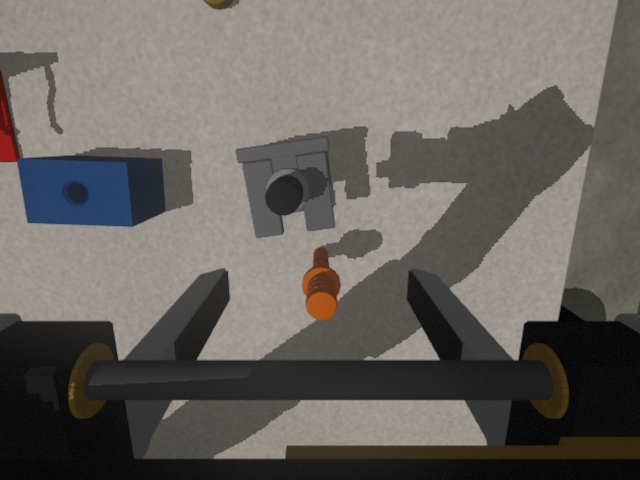

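The wrist view has the handle top at about (284,195), the bore at (76,192) and the orange decoy at (321,300), which stands in front of the stand.

Request:
carry_out(series=[{"dx": 0.095, "dy": -0.095, "dz": 0.1, "rx": 0, "ry": 0, "rz": 0}, {"dx": 0.095, "dy": -0.095, "dz": 0.1, "rx": 0, "ry": 0, "rz": 0}, {"dx": 0, "dy": 0, "dz": 0, "rx": 0, "ry": 0, "rz": 0}])

```text
time: 2.08
ee_pos: [0.487, -0.3718, 0.2722]
tcp_rot: [[1.0, 0.002, -0.002], [0.002, -1.0, 0.004], [-0.002, -0.004, -1.0]]
force: [-0.7, -0.4, -0.5]
gripper_width: 0.0941
grasp_force: 0.0
```

```bash
cat >> h.py <<'E'
def circ(img,box,f):
    x0,y0,x1,y1=box; im=img[y0:y1,x0:x1].astype(int); m=f(im[...,0],im[...,1],im[...,2]).astype(np.uint8)
    cs=cv2.findContours(m,cv2.RETR_EXTERNAL,cv2.CHAIN_APPROX_NONE)[0]; k=max(cs,key=cv2.contourArea)
    return k.reshape(-1,2)+[x0,y0], m
E
python3 - <<'E'
from h import *
s=sensors.sense(); print(s['time'],s['ee_pos'],s['tcp_rot'].round(3).tolist())
W=cam('wrist','w3.png'); print(proj(W,(.49,-.37,.183)),proj(W,s['ee_pos']),W['o'])
for nm in ['w2','w3']:
    im=cv2.imread(f'pics/{nm}.png')[:,:,::-1]
    k,m=circ(im,(240,140,380,250),lambda r,g,b:(r<38)&(g<38)&(b<38)); print(nm,k.min(0),k.max(0),cv2.contourArea(k),[np.round(x,1) for x in cv2.fitEllipse(k)])
    try:
        k,m=circ(im,(30,150,170,300),lambda r,g,b:(b<70)&(b>r+10)); print(nm,cv2.contourArea(k),[np.round(x,1) for x in cv2.fitEllipse(k)])
    except Exception as e: print(e)
im=cv2.imread('pics/w3.png'); cv2.imwrite('pics/w3c.png',cv2.resize(im[130:330,30:400],None,fx=2,fy=2))
E
```

```text
2.075 [ 0.48701155 -0.37180322  0.2721764 ] [[1.0, 0.002, -0.002], [0.002, -1.0, 0.004], [-0.002, -0.004, -1.0]]
[315.84392566 236.95595307] [317.65211673 286.69156698] [ 0.56199553 -0.3724633   0.4503799 ]
w2 [281 176] [302 200] 125.0 [array([291.6, 188. ]), array([17.3, 25.7]), np.float64(149.1)]
w2 1912.0 [array([-296.,  314.]), array([181.6, 940.8]), np.float64(73.9)]
w3 [298 208] [333 249] 884.5 [array([317.4, 227. ]), array([31.1, 41. ]), np.float64(148.1)]
w3 2403.5 [array([1276.7, -330.1]), array([ 343.3, 2474.6]), np.float64(0.0)]
```

View pics/w3c.png

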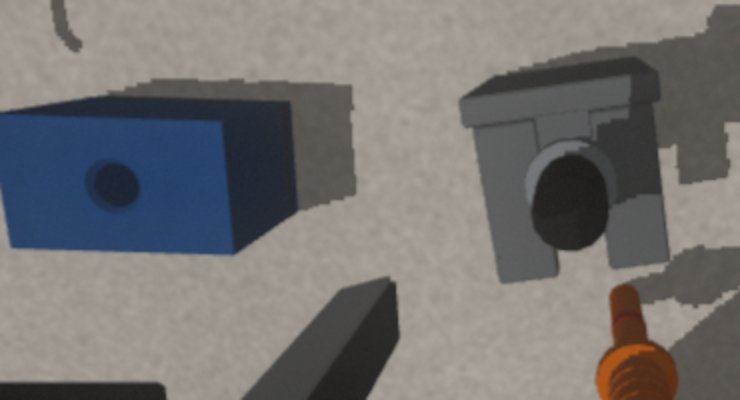

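The crop shows the handle's top face at about (570,213), which is wrist (315,236) and matches the predicted (0.490,-0.370,0.183). The bore is at crop (112,186), which is wrist (86,223). I'll descend and grip.

Request:
carry_out(series=[{"dx": 0.02, "dy": -0.012, "dz": 0.172, "rx": 0, "ry": 0, "rz": 0}, {"dx": 0, "dy": 0, "dz": 0.172, "rx": 0, "ry": 0, "rz": 0}, {"dx": 0, "dy": 0, "dz": 0.172, "rx": 0, "ry": 0, "rz": 0}, {"dx": 0, "dy": 0, "dz": 0.172, "rx": 0, "ry": 0, "rz": 0}, {"dx": 0, "dy": 0, "dz": 0.172, "rx": 0, "ry": 0, "rz": 0}, {"dx": 0, "dy": 0, "dz": 0, "rx": 0, "ry": 0, "rz": 0}], hand=1)

```text
time: 2.88
ee_pos: [0.4876, -0.373, 0.1441]
tcp_rot: [[1.0, -0.003, -0.003], [-0.003, -1.0, 0.002], [-0.003, -0.002, -1.0]]
force: [0.8, 0.2, 0.9]
gripper_width: 0.0938
grasp_force: 0.0
```

Request:
carry_out(series=[{"dx": 0, "dy": 0, "dz": 0, "rx": 0, "ry": 0, "rz": 0}, {"dx": 0, "dy": 0, "dz": 0, "rx": 0, "ry": 0, "rz": 0}, {"dx": 0, "dy": 0, "dz": 0, "rx": 0, "ry": 0, "rz": 0}, {"dx": 0, "dy": 0, "dz": 0, "rx": 0, "ry": 0, "rz": 0}, {"dx": 0, "dy": 0, "dz": 0, "rx": 0, "ry": 0, "rz": 0}, {"dx": 0, "dy": 0, "dz": 0, "rx": 0, "ry": 0, "rz": 0}], hand=0)

```text
time: 3.62
ee_pos: [0.4892, -0.3729, 0.1455]
tcp_rot: [[1.0, -0.002, -0.0], [-0.002, -1.0, 0.0], [-0.0, -0.0, -1.0]]
force: [0.6, 2.6, 2.2]
gripper_width: 0.0376
grasp_force: 2.0
```

Run:
```python
from h import *
s=sensors.sense(); print(s['time'],s['ee_pos'],s['gripper_width'],s['grasp_force'],s['force'])
W2=cv2.imread('pics/w2.png')[:,:,::-1]
for nm,c in [('w2',(76,192)),('w3',(86,223))]:
    im=cv2.imread(f'pics/{nm}.png')[:,:,::-1]; x,y=c; p=im[y-20:y+20,x-25:x+25].astype(int); 
    m=((p[...,2]<np.median(p[...,2])*.8)).astype(np.uint8); n,l,st,ce=cv2.connectedComponentsWithStats(m); print(nm,[(ce[i]+[x-25,y-20],st[i]) for i in range(1,n) if st[i][4]>60])
```

```text
3.625 [ 0.48922372 -0.37288366  0.14551137] 0.03762460920659047 1.9666868448257446 [0.63506642 2.55369569 2.20742171]
w2 [(array([ 75.01670146, 192.84968685]), array([ 12,   9,  25,  25, 479], dtype=int32))]
w3 [(array([ 85.80228137, 222.39923954]), array([ 12,   7,  27,  26, 526], dtype=int32))]
```

Request:
carry_out(series=[{"dx": 0, "dy": -0.02, "dz": 0, "rx": 0, "ry": 0, "rz": 0}, {"dx": 0, "dy": 0, "dz": 0, "rx": 0, "ry": 0, "rz": 0}, {"dx": 0, "dy": 0, "dz": 0, "rx": 0, "ry": 0, "rz": 0}, {"dx": 0, "dy": 0, "dz": 0, "rx": 0, "ry": 0, "rz": 0}], hand=0)

```text
time: 4.12
ee_pos: [0.4893, -0.3692, 0.1454]
tcp_rot: [[1.0, -0.002, -0.0], [-0.002, -1.0, 0.001], [-0.0, -0.001, -1.0]]
force: [-0.2, 2.4, 1.7]
gripper_width: 0.0297
grasp_force: 30.0
```

Request:
carry_out(series=[{"dx": 0, "dy": 0, "dz": -0.11, "rx": 0, "ry": 0, "rz": 0}, {"dx": 0, "dy": 0, "dz": -0.2, "rx": 0, "ry": 0, "rz": 0}, {"dx": 0, "dy": 0, "dz": -0.2, "rx": 0, "ry": 0, "rz": 0}, {"dx": 0, "dy": 0, "dz": -0.2, "rx": 0, "ry": 0, "rz": 0}, {"dx": 0, "dy": 0, "dz": -0.19, "rx": 0, "ry": 0, "rz": 0}, {"dx": 0, "dy": 0, "dz": 0, "rx": 0, "ry": 0, "rz": 0}])

```text
time: 4.88
ee_pos: [0.4902, -0.3718, 0.2832]
tcp_rot: [[1.0, -0.003, 0.005], [-0.003, -1.0, -0.004], [0.005, 0.004, -1.0]]
force: [0.4, -0.6, -3.7]
gripper_width: 0.0294
grasp_force: 30.0
```

Request:
carry_out(series=[{"dx": 0, "dy": -0.15, "dz": 0, "rx": 0, "ry": 0, "rz": 0}, {"dx": 0, "dy": -0.3, "dz": 0, "rx": 0, "ry": 0, "rz": 0}, {"dx": 0, "dy": -0.3, "dz": 0, "rx": 0, "ry": 0, "rz": 0}, {"dx": 0, "dy": -0.3, "dz": 0, "rx": 0, "ry": 0, "rz": 0}, {"dx": 0, "dy": -0.15, "dz": 0, "rx": 0, "ry": 0, "rz": 0}, {"dx": 0, "dy": 0, "dz": 0, "rx": 0, "ry": 0, "rz": 0}, {"dx": 0, "dy": 0, "dz": 0, "rx": 0, "ry": 0, "rz": 0}])

```text
time: 5.75
ee_pos: [0.489, -0.1914, 0.2799]
tcp_rot: [[1.0, -0.003, -0.001], [-0.003, -1.0, -0.001], [-0.001, 0.001, -1.0]]
force: [-0.7, 0.2, -3.4]
gripper_width: 0.0297
grasp_force: 30.0
```

Run:
```python
from h import *
s=sensors.sense(); print(s['time'],s['ee_pos'],s['tcp_rot'].round(4).tolist(),s['gripper_width'],s['grasp_force'],s['force'])
W=cam('wrist','w4.png');T=cam('top','t4.png');S=cam('scene','s4.png')
tip=s['ee_pos']+s['tcp_rot']@[0,0,.1304]
for n,c in (('W',W),('T',T),('S',S)): print(n,'bore',proj(c,(.4788,-.1352,.09)),'tip',proj(c,tip),'band',proj(c,tip+[0,0,.054]))
im=W['img'];p=proj(W,(.4788,-.1352,.09)).astype(int)
a=cv2.resize(im[p[1]-75:p[1]+75,p[0]-100:p[0]+100],None,fx=3.5,fy=3.5)[:,:,::-1]
p=proj(S,tip).astype(int);b=cv2.resize(S['img'][p[1]-80:p[1]+50,p[0]-40:p[0]+60],None,fx=4,fy=4)[:,:,::-1]
h=max(a.shape[0],b.shape[0]); o=np.zeros((h,a.shape[1]+b.shape[1],3),np.uint8); o[:a.shape[0],:a.shape[1]]=a;o[:b.shape[0],a.shape[1]:]=b
print(a.shape,b.shape); o=cv2.resize(o,None,fx=.72,fy=.72);cv2.imwrite('pics/c4.png',o); print(o.shape)
# wrist-view plane estimate from w3 not possible w/o cam; bore blob here
```

```text
5.75 [ 0.4890491  -0.19139954  0.27992642] [[1.0, -0.0032, -0.0009], [-0.0032, -1.0, -0.0011], [-0.0009, 0.0011, -1.0]] 0.02966238041794774 29.99872773885727 [-0.72858856  0.24486093 -3.35741227]
W bore [263.34288658 224.40089033] tip [317.81300637 228.31406333] band [317.83917682 245.82203526]
T bore [381.83535928 271.695502  ] tip [408.27098104 265.92655229] band [411.09111418 265.02709443]
S bore [312.75864296 223.82269518] tip [292.59712152 193.37646905] band [292.06154476 173.46513192]
(525, 700, 3) (520, 400, 3)
(378, 792, 3)
```

View pics/c4.png

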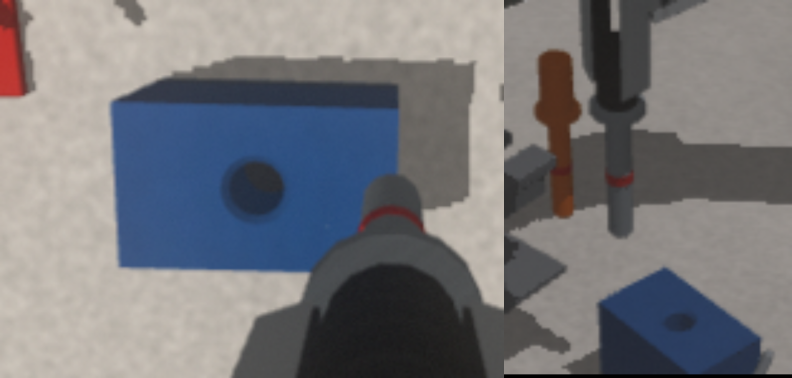

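The crop shows the tip hanging straight, with its end at about (390,190) in the wrist part. The bore is centred at crop (253,188), which is wrist (263.4,223.6). Both match the predictions within 1 px.

Request:
carry_out(series=[{"dx": -0.034, "dy": -0.19, "dz": 0, "rx": 0, "ry": 0, "rz": 0}, {"dx": -0.034, "dy": -0.185, "dz": 0, "rx": 0, "ry": 0, "rz": 0}, {"dx": 0, "dy": 0, "dz": 0.15, "rx": 0, "ry": 0, "rz": 0}, {"dx": 0, "dy": 0, "dz": 0.15, "rx": 0, "ry": 0, "rz": 0}, {"dx": 0, "dy": 0, "dz": 0, "rx": 0, "ry": 0, "rz": 0}, {"dx": 0, "dy": 0, "dz": 0, "rx": 0, "ry": 0, "rz": 0}])

```text
time: 6.65
ee_pos: [0.4801, -0.1344, 0.2361]
tcp_rot: [[1.0, -0.003, 0.001], [-0.003, -1.0, -0.0], [0.001, 0.0, -1.0]]
force: [-0.2, 0.5, -4.1]
gripper_width: 0.0296
grasp_force: 30.0
```

Run:
```python
from h import *
s=sensors.sense(); print(s['time'],s['ee_pos'],s['tcp_rot'].round(4).tolist(),s['force'])
```

```text
6.65 [ 0.48006482 -0.13441252  0.23612907] [[1.0, -0.0028, 0.0012], [-0.0028, -1.0, -0.0004], [0.0012, 0.0004, -1.0]] [-0.2150938   0.48829145 -4.08550257]
```

Request:
carry_out(series=[{"dx": -0.008, "dy": 0.005, "dz": 0.06, "rx": 0, "ry": 0, "rz": 0}, {"dx": 0, "dy": 0, "dz": 0.06, "rx": 0, "ry": 0, "rz": 0}, {"dx": 0, "dy": 0, "dz": 0.06, "rx": 0, "ry": 0, "rz": 0}, {"dx": 0, "dy": 0, "dz": 0.06, "rx": 0, "ry": 0, "rz": 0}, {"dx": 0, "dy": 0, "dz": 0, "rx": 0, "ry": 0, "rz": 0}])

```text
time: 7.28
ee_pos: [0.478, -0.1344, 0.1987]
tcp_rot: [[1.0, -0.002, -0.001], [-0.002, -1.0, 0.0], [-0.001, -0.0, -1.0]]
force: [0.2, -1.0, -3.5]
gripper_width: 0.03
grasp_force: 30.0
```

Request:
carry_out(series=[{"dx": 0, "dy": 0, "dz": 0.02, "rx": 0, "ry": 0, "rz": 0}, {"dx": 0, "dy": 0, "dz": 0.02, "rx": 0, "ry": 0, "rz": 0}, {"dx": 0, "dy": 0, "dz": 0.02, "rx": 0, "ry": 0, "rz": 0}, {"dx": 0, "dy": 0, "dz": 0.01, "rx": 0, "ry": 0, "rz": 0}, {"dx": 0, "dy": 0, "dz": 0, "rx": 0, "ry": 0, "rz": 0}])

```text
time: 7.9
ee_pos: [0.4782, -0.1344, 0.1889]
tcp_rot: [[1.0, -0.002, -0.0], [-0.002, -1.0, 0.0], [-0.0, -0.0, -1.0]]
force: [-0.5, 0.6, -3.1]
gripper_width: 0.0297
grasp_force: 30.0
```

Request:
carry_out(series=[{"dx": 0, "dy": 0, "dz": 0.03, "rx": 0, "ry": 0, "rz": 0}, {"dx": 0, "dy": 0, "dz": 0.03, "rx": 0, "ry": 0, "rz": 0}, {"dx": 0, "dy": 0, "dz": 0.03, "rx": 0, "ry": 0, "rz": 0}, {"dx": 0, "dy": 0, "dz": 0.01, "rx": 0, "ry": 0, "rz": 0}, {"dx": 0, "dy": 0, "dz": 0, "rx": 0, "ry": 0, "rz": 0}])

```text
time: 8.52
ee_pos: [0.4784, -0.1344, 0.1743]
tcp_rot: [[1.0, -0.002, 0.0], [-0.002, -1.0, -0.0], [0.0, 0.0, -1.0]]
force: [-0.9, 0.3, 1.0]
gripper_width: 0.0293
grasp_force: 30.0
```

Request:
carry_out(series=[{"dx": 0, "dy": 0, "dz": 0.02, "rx": 0, "ry": 0, "rz": 0}, {"dx": 0, "dy": 0, "dz": 0.03, "rx": 0, "ry": 0, "rz": 0}, {"dx": 0, "dy": 0, "dz": 0.03, "rx": 0, "ry": 0, "rz": 0}, {"dx": 0, "dy": 0, "dz": 0.03, "rx": 0, "ry": 0, "rz": 0}, {"dx": 0, "dy": 0, "dz": 0.02, "rx": 0, "ry": 0, "rz": 0}, {"dx": 0, "dy": 0, "dz": 0.01, "rx": 0, "ry": 0, "rz": 0}, {"dx": 0, "dy": 0, "dz": 0, "rx": 0, "ry": 0, "rz": 0}])

```text
time: 9.4
ee_pos: [0.4785, -0.1345, 0.1534]
tcp_rot: [[1.0, -0.002, 0.001], [-0.002, -1.0, -0.0], [0.001, 0.0, -1.0]]
force: [0.1, 0.7, 4.8]
gripper_width: 0.0296
grasp_force: 30.0
```

Request:
carry_out(series=[{"dx": 0, "dy": 0, "dz": 0.01, "rx": 0, "ry": 0, "rz": 0}, {"dx": 0, "dy": 0, "dz": 0.01, "rx": 0, "ry": 0, "rz": 0}, {"dx": 0, "dy": 0, "dz": 0.01, "rx": 0, "ry": 0, "rz": 0}, {"dx": 0, "dy": 0, "dz": 0, "rx": 0, "ry": 0, "rz": 0}])

```text
time: 9.9
ee_pos: [0.4793, -0.1346, 0.1501]
tcp_rot: [[1.0, -0.002, 0.003], [-0.002, -1.0, -0.0], [0.003, 0.0, -1.0]]
force: [-1.7, 1.0, 14.8]
gripper_width: 0.0299
grasp_force: 30.0
```

Request:
carry_out(series=[{"dx": 0, "dy": 0, "dz": 0.02, "rx": 0, "ry": 0, "rz": 0}, {"dx": 0, "dy": 0, "dz": 0.01, "rx": 0, "ry": 0, "rz": 0}, {"dx": 0, "dy": 0, "dz": 0, "rx": 0, "ry": 0, "rz": 0}])

```text
time: 10.28
ee_pos: [0.4834, -0.1351, 0.1486]
tcp_rot: [[1.0, -0.002, 0.011], [-0.002, -1.0, -0.002], [0.011, 0.002, -1.0]]
force: [-2.2, 1.3, 33.8]
gripper_width: 0.0293
grasp_force: 30.0
```

The force rose to about 37 N with no further travel at 70 mm depth, so it is on the hard stop. I'll relax, release, rise and look.

Request:
carry_out(series=[{"dx": 0, "dy": 0, "dz": -0.02, "rx": 0, "ry": 0, "rz": 0}, {"dx": 0, "dy": 0, "dz": -0.01, "rx": 0, "ry": 0, "rz": 0}, {"dx": 0, "dy": 0, "dz": 0, "rx": 0, "ry": 0, "rz": 0}])

```text
time: 10.65
ee_pos: [0.4803, -0.1348, 0.149]
tcp_rot: [[1.0, -0.002, 0.004], [-0.002, -1.0, -0.001], [0.004, 0.001, -1.0]]
force: [4.3, -0.2, 5.1]
gripper_width: 0.0295
grasp_force: 30.0
```

Request:
carry_out(series=[{"dx": 0, "dy": 0, "dz": 0, "rx": 0, "ry": 0, "rz": 0}, {"dx": 0, "dy": 0, "dz": 0, "rx": 0, "ry": 0, "rz": 0}, {"dx": 0, "dy": 0, "dz": 0, "rx": 0, "ry": 0, "rz": 0}, {"dx": 0, "dy": 0, "dz": 0, "rx": 0, "ry": 0, "rz": 0}], hand=1)

```text
time: 11.15
ee_pos: [0.4777, -0.1344, 0.1482]
tcp_rot: [[1.0, -0.002, -0.001], [-0.002, -1.0, 0.0], [-0.001, -0.0, -1.0]]
force: [-0.0, 0.0, -0.4]
gripper_width: 0.0663
grasp_force: 0.0
```

Request:
carry_out(series=[{"dx": 0, "dy": 0, "dz": -0.1, "rx": 0, "ry": 0, "rz": 0}, {"dx": 0, "dy": 0, "dz": -0.3, "rx": 0, "ry": 0, "rz": 0}, {"dx": 0, "dy": 0, "dz": -0.35, "rx": 0, "ry": 0, "rz": 0}, {"dx": 0, "dy": 0, "dz": -0.35, "rx": 0, "ry": 0, "rz": 0}, {"dx": 0, "dy": 0, "dz": 0, "rx": 0, "ry": 0, "rz": 0}], hand=1)

```text
time: 11.78
ee_pos: [0.4805, -0.1351, 0.3173]
tcp_rot: [[1.0, -0.002, 0.008], [-0.002, -1.0, -0.002], [0.008, 0.002, -1.0]]
force: [0.6, -0.3, -0.2]
gripper_width: 0.0943
grasp_force: 0.0
```

Run:
```python
from h import *
s=sensors.sense(); print(s['time'],s['ee_pos'],s['tcp_rot'].round(4).tolist(),s['force'])
W=cam('wrist','w5.png');S=cam('scene','s5.png');T=cam('top','t5.png')
p=proj(S,(.479,-.135,.12)).astype(int);print(p)
b=cv2.resize(S['img'][p[1]-50:p[1]+50,p[0]-45:p[0]+45],None,fx=5,fy=5)[:,:,::-1]
r=cv2.resize(S['img'][240:480,300:500],None,fx=2,fy=2)[:,:,::-1][:,:340]
o=np.zeros((500,450+340,3),np.uint8);o[:500,:450]=b;o[:480,450:]=r
cv2.imwrite('pics/c5.png',o)
```

```text
11.775 [ 0.48054605 -0.1350882   0.31727086] [[1.0, -0.002, 0.0081], [-0.0019, -1.0, -0.0018], [0.0081, 0.0017, -1.0]] [ 0.62280022 -0.34059075 -0.20436572]
[312 213]
```

View pics/c5.png

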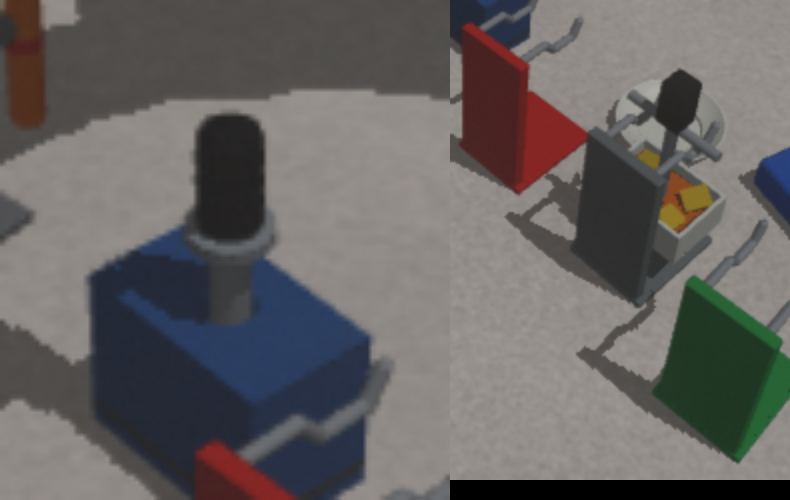

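The crop shows the setter standing in the bore. Plain steel meets the blue top at crop (232,318) and no red is showing, so the well is clear and the basket goes to the green hook. The basket handle is at crop (680,97) and the green plate at (715,370).

Run:
```python
from h import *
T=cam('top');S=cam('scene')
hnd,e=tri(T,(231.1,240.1),S,(411.8,295.8)); print('handle',hnd,e)
hsv=lambda c:cv2.cvtColor(c['img'],cv2.COLOR_RGB2HSV)
def m(c,lo,hi): return cv2.inRange(hsv(c),lo,hi)
for nm,lo,hi in [('green',(45,100,20),(75,255,255)),('red',(0,170,60),(6,255,255))]:
    for k,c in (('T',T),('S',S)):
        mm=m(c,lo,hi); cs=cv2.findContours(mm,0,1)[0]; q=max(cs,key=cv2.contourArea); print(nm,k,cv2.contourArea(q),cv2.approxPolyDP(q,3,True).reshape(-1,2).tolist())
s=sensors.sense(); print(s['q'].round(1))
```

```text
handle [0.55631583 0.2057361  0.1877613 ] 0.0024426575010672736
green T 1753.5 [[149, 193], [169, 205], [172, 244], [205, 240], [202, 201], [183, 190]]
green S 3543.5 [[421, 378], [410, 416], [413, 419], [408, 424], [414, 428], [410, 430], [414, 435], [410, 442], [444, 470], [478, 426], [463, 415], [465, 409]]
red T 1463.5 [[323, 212], [291, 214], [298, 218], [297, 263], [329, 261]]
red S 790.5 [[341, 286], [334, 335], [368, 307]]
[  8.8  16.8   4.9 102.1  -1.6  61.4 -75.9]
```

Request:
carry_out(series=[{"dx": 0.05, "dy": -0.3, "dz": -0.09, "rx": 0, "ry": 0, "rz": 0}, {"dx": 0.05, "dy": -0.3, "dz": -0.09, "rx": 0, "ry": 0, "rz": 0}, {"dx": 0.05, "dy": -0.3, "dz": -0.09, "rx": 0, "ry": 0, "rz": 0}, {"dx": 0.05, "dy": -0.3, "dz": -0.09, "rx": 0, "ry": 0, "rz": 0}, {"dx": 0.05, "dy": -0.3, "dz": -0.09, "rx": 0, "ry": 0, "rz": 0}, {"dx": 0, "dy": 0, "dz": 0, "rx": 0, "ry": 0, "rz": 0}])

```text
time: 12.78
ee_pos: [0.5161, 0.0949, 0.3801]
tcp_rot: [[1.0, 0.005, -0.001], [0.005, -1.0, 0.002], [-0.001, -0.002, -1.0]]
force: [-0.2, -1.4, 0.4]
gripper_width: 0.0941
grasp_force: 0.0
```

Run:
```python
from h import *
import pickle
s=sensors.sense(); print(s['time'],s['ee_pos'],s['tcp_rot'].round(4).tolist())
W=cam('wrist','w6.png'); pickle.dump(W,open('w6.pkl','wb'))
```

```text
12.775 [0.51613083 0.09493629 0.38014086] [[1.0, 0.0053, -0.0013], [0.0053, -1.0, 0.0018], [-0.0013, -0.0019, -1.0]]
```

Request:
carry_out(series=[{"dx": 0.04, "dy": -0.3, "dz": 0, "rx": 0, "ry": 0, "rz": 0}, {"dx": 0.04, "dy": -0.3, "dz": 0, "rx": 0, "ry": 0, "rz": 0}, {"dx": 0.02, "dy": -0.15, "dz": 0, "rx": 0, "ry": 0, "rz": 0}, {"dx": 0, "dy": 0, "dz": 0, "rx": 0, "ry": 0, "rz": 0}])

```text
time: 13.32
ee_pos: [0.5312, 0.2028, 0.3799]
tcp_rot: [[1.0, -0.001, -0.002], [-0.001, -1.0, -0.001], [-0.002, 0.001, -1.0]]
force: [-0.1, -0.6, 0.2]
gripper_width: 0.0943
grasp_force: 0.0
```

Run:
```python
from h import *
import pickle
s=sensors.sense(); print(s['time'],s['ee_pos'],s['tcp_rot'].round(4).tolist())
W=cam('wrist','w7.png'); pickle.dump(W,open('w7.pkl','wb'))
a=cv2.imread('pics/w6.png')[60:360];b=cv2.imread('pics/w7.png')[60:360]
cv2.imwrite('pics/c7.png',np.vstack([a,b]))
print(proj(W,(.556,.206,.224)))
```

```text
13.325 [0.53117689 0.20276615 0.37993377] [[1.0, -0.0008, -0.0017], [-0.0008, -1.0, -0.0013], [-0.0017, 0.0013, -1.0]]
[314.0896566  195.23282513]
```

View pics/c7.png

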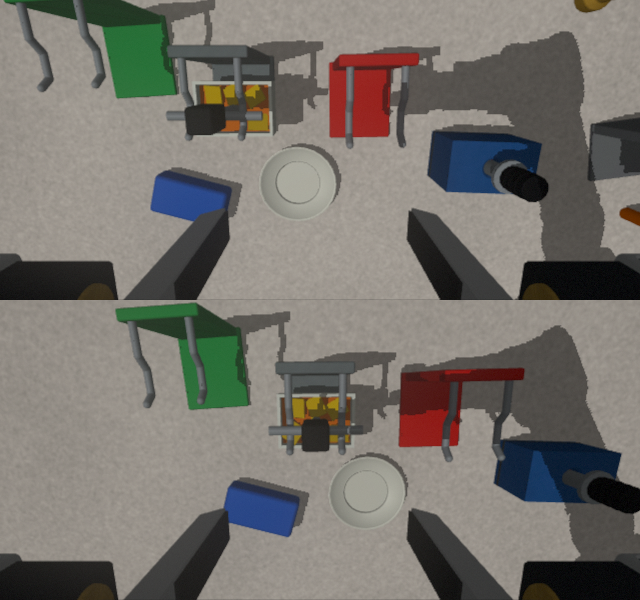

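In the lower view (w7, row = y-240) the basket handle is at (315,197). The grey bar runs from (270,191) to (362,189). The green plate's top edge runs from (117,72) to (197,66), and the green prong tips are at (148,164) and (202,161). Next I'll measure the seat and yaw.

Run:
```python
from h import *
import pickle
W6,W7=[pickle.load(open(f'w{i}.pkl','rb')) for i in (6,7)]
def col(c,box,n):
    x0,y0,x1,y1=box; print(n,[tuple(int(t) for t in c['img'][y,(x0+x1)//2]) for y in range(y0,y1,2)])
# column profile through green top strip in w7
col(W7,(150,60,160,86),'green155'); col(W7,(125,60,131,90),'green128'); col(W7,(186,56,192,84),'g189'); col(W7,(312,116,318,144),'grey315')
for nm,W,tips,plate in [('w7',W7,[(148,164),(202,161)],[(118,79),(198,75)]),]:
    P=[plane(W,*t,.176) for t in tips]; Q=[plane(W,*t,.18) for t in plate]
    for a,b in (P,Q): d=a-b; print(nm,'mid',((a+b)/2).round(4),'len',np.linalg.norm(d).round(4),'yaw',np.degrees(np.arctan2(-d[0],d[1])).round(2))
P=[plane(W7,*t,.176) for t in [(290,211),(343,211)]]; a,b=P; print('grey tips',(a+b)/2,np.linalg.norm(a-b),np.degrees(np.arctan2(-(a-b)[0],(a-b)[1])))
P=[plane(W7,*t,.169) for t in [(270,191),(362,189.5)]]; a,b=P; print('bar',(a+b)/2,np.linalg.norm(a-b),np.degrees(np.arctan2(-(a-b)[0],(a-b)[1])))
# handle top masks
for W,box in ((W7,(295,165,335,220)),(W6,(180,145,230,205))):
    k,m=circ(W['img'],box,lambda r,g,b:(r<36)&(g<36)&(b<36)); r=cv2.minAreaRect(k); print('handle',r,plane(W,*r[0],.224).round(4))
print('tip tri')
g=lambda a,b:tri(W6,a,W7,b)
print(g((43,147),(148,164)),g((97,144),(202,161)),g((206,180),(315.5,199)))
```

```text
green155 [(147, 142, 134), (148, 143, 136), (149, 143, 135), (50, 96, 56), (44, 105, 55), (44, 107, 56), (45, 108, 57), (46, 109, 58), (44, 107, 56), (43, 80, 45), (39, 57, 39), (40, 57, 39), (40, 56, 39)]
green128 [(149, 144, 136), (150, 145, 137), (152, 147, 139), (150, 144, 136), (53, 98, 58), (46, 108, 58), (49, 109, 60), (46, 107, 57), (49, 109, 59), (49, 109, 60), (44, 78, 48), (103, 107, 107), (108, 111, 111), (121, 120, 118), (130, 129, 125)]
g189 [(151, 146, 137), (150, 146, 137), (152, 147, 139), (133, 133, 123), (44, 103, 54), (45, 108, 57), (44, 107, 55), (43, 108, 57), (43, 109, 57), (43, 104, 56), (51, 78, 57), (89, 92, 93), (92, 95, 95), (93, 99, 99)]
grey315 [(155, 149, 141), (153, 147, 138), (117, 111, 104), (75, 77, 76), (83, 88, 87), (82, 87, 86), (82, 87, 85), (80, 84, 84), (78, 81, 80), (49, 50, 48), (81, 86, 86), (86, 90, 89), (84, 88, 88), (82, 87, 86)]
w7 mid [0.5826 0.3493 0.176 ] len 0.0559 yaw 3.12
w7 mid [0.6635 0.3561 0.18  ] len 0.0773 yaw 2.66
grey tips [0.53196881 0.20393845 0.176     ] 0.05635958449864911 0.0046469329615581685
bar [0.55311375 0.20449954 0.169     ] 0.09818530427394914 0.9424326337701591
handle ((327.0, 184.0), (0.0, 0.0), 0.0) [0.5663 0.1942 0.224 ]
handle ((218.0, 182.0), (0.0, 0.0), 0.0) [0.5525 0.1866 0.224 ]
tip tri
(array([0.58104975, 0.37901744, 0.17194857]), np.float64(0.0004685242572616296)) (array([0.58429534, 0.3223652 , 0.1728154 ]), np.float64(0.0007228386688097695)) (array([0.5503627 , 0.20459749, 0.20148162]), np.float64(0.0029175040785123113))
```

Request:
carry_out(series=[{"dx": 0.076, "dy": -0.011, "dz": 0.2, "rx": 0, "ry": 0, "rz": 0}, {"dx": 0.076, "dy": 0, "dz": 0.25, "rx": 0, "ry": 0, "rz": 0}, {"dx": 0, "dy": 0, "dz": 0.25, "rx": 0, "ry": 0, "rz": 0}, {"dx": 0, "dy": 0, "dz": 0.25, "rx": 0, "ry": 0, "rz": 0}, {"dx": 0, "dy": 0, "dz": 0.2, "rx": 0, "ry": 0, "rz": 0}, {"dx": 0, "dy": 0, "dz": 0.08, "rx": 0, "ry": 0, "rz": 0}, {"dx": 0, "dy": 0, "dz": 0, "rx": 0, "ry": 0, "rz": 0}, {"dx": 0, "dy": 0, "dz": 0, "rx": 0, "ry": 0, "rz": 0}], hand=1)

```text
time: 14.38
ee_pos: [0.5552, 0.2043, 0.1979]
tcp_rot: [[1.0, -0.003, 0.002], [-0.003, -1.0, 0.001], [0.002, -0.001, -1.0]]
force: [0.6, 0.9, 0.3]
gripper_width: 0.0939
grasp_force: 0.0
```

Run:
```python
from h import *
s=sensors.sense(); print(s['time'],s['ee_pos'],s['force'])
T=cam('top');S=cam('scene')
W=cam('wrist','w8.png'); print('handle pred',proj(W,(.554,.2045,.224)))
im=W['img']; 
for y in (170,185,200,215,230,245,260): print(y,''.join('#' if im[y,x].max()<38 else '.' for x in range(230,410,3)))
```

```text
14.375 [0.55523792 0.20433146 0.19788213] [0.55680999 0.92163943 0.25567646]
handle pred [317.97327412 311.04033137]
170 ............................................................
185 ............................................................
200 ............................................................
215 ............................................................
230 ............................................................
245 ............................................................
260 .........................#.#.########.......................
```

Request:
carry_out(series=[{"dx": 0, "dy": 0, "dz": 0.05, "rx": 0, "ry": 0, "rz": 0}, {"dx": 0, "dy": 0, "dz": 0, "rx": 0, "ry": 0, "rz": 0}, {"dx": 0, "dy": 0, "dz": 0, "rx": 0, "ry": 0, "rz": 0}, {"dx": 0, "dy": 0, "dz": 0, "rx": 0, "ry": 0, "rz": 0}, {"dx": 0, "dy": 0, "dz": 0, "rx": 0, "ry": 0, "rz": 0}, {"dx": 0, "dy": 0, "dz": 0, "rx": 0, "ry": 0, "rz": 0}, {"dx": 0, "dy": 0, "dz": 0, "rx": 0, "ry": 0, "rz": 0}, {"dx": 0, "dy": 0, "dz": 0, "rx": 0, "ry": 0, "rz": 0}], hand=0.15)

```text
time: 15.52
ee_pos: [0.5542, 0.2048, 0.189]
tcp_rot: [[1.0, -0.002, 0.0], [-0.002, -1.0, 0.0], [0.0, -0.0, -1.0]]
force: [0.3, 0.4, -0.1]
gripper_width: 0.0258
grasp_force: 30.0
```

Request:
carry_out(series=[{"dx": 0, "dy": 0, "dz": -0.03, "rx": 0, "ry": 0, "rz": 0}, {"dx": 0, "dy": 0, "dz": -0.05, "rx": 0, "ry": 0, "rz": 0}, {"dx": 0, "dy": 0, "dz": -0.05, "rx": 0, "ry": 0, "rz": 0}, {"dx": 0, "dy": 0, "dz": -0.05, "rx": 0, "ry": 0, "rz": 0}, {"dx": 0, "dy": 0, "dz": -0.03, "rx": 0, "ry": 0, "rz": 0}, {"dx": 0, "dy": 0, "dz": 0, "rx": 0, "ry": 0, "rz": 0}])

```text
time: 16.27
ee_pos: [0.5544, 0.2046, 0.2209]
tcp_rot: [[1.0, -0.002, 0.001], [-0.002, -1.0, 0.0], [0.001, -0.0, -1.0]]
force: [-0.1, -0.5, -3.4]
gripper_width: 0.0259
grasp_force: 30.0
```

Run:
```python
from h import *
s=sensors.sense(); print(s['time'],s['ee_pos'],s['tcp_rot'].round(4).tolist(),s['force'],s['ft_torque'],s['grasp_force'],s['q'].round(0))
```

```text
16.275 [0.55443071 0.20464485 0.22094811] [[1.0, -0.0019, 0.0008], [-0.0019, -1.0, 0.0003], [0.0008, -0.0003, -1.0]] [-0.05656139 -0.45214746 -3.43762052] [ 0.02609312 -0.01027557  0.00705889] 29.980907142162323 [ -21.   30.   -3.   96.    2.   54. -115.]
```

Request:
carry_out(series=[{"dx": -0.05, "dy": 0, "dz": 0, "rx": 0, "ry": 0, "rz": 0}, {"dx": -0.1, "dy": 0, "dz": 0, "rx": 0, "ry": 0, "rz": 0}, {"dx": -0.15, "dy": 0, "dz": 0, "rx": 0, "ry": 0, "rz": 0}, {"dx": -0.15, "dy": 0, "dz": 0, "rx": 0, "ry": 0, "rz": 0}, {"dx": -0.15, "dy": 0, "dz": 0, "rx": 0, "ry": 0, "rz": 0}, {"dx": -0.1, "dy": 0, "dz": 0, "rx": 0, "ry": 0, "rz": 0}, {"dx": -0.05, "dy": 0, "dz": 0, "rx": 0, "ry": 0, "rz": 0}, {"dx": 0, "dy": 0, "dz": 0, "rx": 0, "ry": 0, "rz": 0}])

```text
time: 17.27
ee_pos: [0.4418, 0.2049, 0.2206]
tcp_rot: [[1.0, -0.002, 0.0], [-0.002, -1.0, 0.0], [0.0, -0.0, -1.0]]
force: [0.4, -0.1, -3.7]
gripper_width: 0.0258
grasp_force: 30.0
```

Request:
carry_out(series=[{"dx": 0, "dy": -0.06, "dz": 0, "rx": 0, "ry": 0, "rz": 0}, {"dx": 0, "dy": -0.12, "dz": 0, "rx": 0, "ry": 0, "rz": 0}, {"dx": 0.05, "dy": -0.18, "dz": 0, "rx": 0, "ry": 0, "rz": 0}, {"dx": 0.09, "dy": -0.2, "dz": 0, "rx": 0, "ry": 0, "rz": 0}, {"dx": 0.09, "dy": -0.18, "dz": 0, "rx": 0, "ry": 0, "rz": 0}, {"dx": 0.05, "dy": -0.13, "dz": 0, "rx": 0, "ry": 0, "rz": 0}, {"dx": 0, "dy": -0.06, "dz": 0, "rx": 0, "ry": 0, "rz": 0}, {"dx": 0, "dy": 0, "dz": 0, "rx": 0, "ry": 0, "rz": -0.02}, {"dx": 0, "dy": 0, "dz": 0, "rx": 0, "ry": 0, "rz": -0.019}, {"dx": 0, "dy": 0, "dz": 0, "rx": 0, "ry": 0, "rz": 0}, {"dx": 0, "dy": 0, "dz": 0, "rx": 0, "ry": 0, "rz": 0}])

```text
time: 18.65
ee_pos: [0.4841, 0.3436, 0.2207]
tcp_rot: [[0.998, 0.058, 0.0], [0.058, -0.998, -0.0], [0.0, 0.0, -1.0]]
force: [0.3, 0.0, -3.6]
gripper_width: 0.0257
grasp_force: 30.0
```

Run:
```python
from h import *
import pickle
s=sensors.sense(); print(s['time'],s['ee_pos'],s['tcp_rot'].round(4).tolist(),s['grasp_force'])
W=cam('wrist','w9.png'); pickle.dump(W,open('w9.pkl','wb'))
S=cam('scene','s9.png')
a=cv2.resize(S['img'][230:480,350:560],None,fx=2,fy=2)[:,:,::-1]
b=W['img'][:,:,::-1][:480,60:440]
o=np.zeros((500,800,3),np.uint8);o[:500,:420]=a;o[:480,420:]=b;cv2.imwrite('pics/c9.png',o)
bar=s['ee_pos']-[0,0,.02]
for n,p in [('seat',(.6046,.3515,.169)),('tips',(.5826,.3493,.174)),('bar',bar)]: print(n,proj(W,p),proj(S,p))
```

```text
18.65 [0.48409181 0.34364932 0.22070474] [[0.9983, 0.0584, 0.0002], [0.0584, -0.9983, -0.0], [0.0002, 0.0, -1.0]] 29.980843663215637
seat [316.4484177   56.81854245] [463.07918302 371.3808002 ]
tips [317.98322527  96.56830366] [470.86423017 360.65849029]
bar [317.58838138 273.1835173 ] [506.63750914 315.11643291]
```

View pics/c9.png

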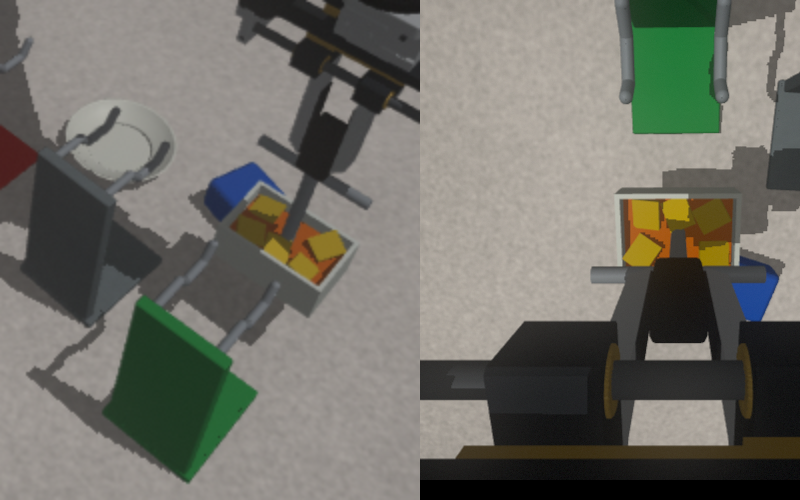

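In the crop the basket hangs level in front of the green hook. The prong tips are at wrist (266,97) and (360,97) with the prongs parallel to the motion. The bar's middle is at (318,274), so a left shift of about 3 mm is needed.

Request:
carry_out(series=[{"dx": 0.05, "dy": -0.01, "dz": 0, "rx": 0, "ry": 0, "rz": 0}, {"dx": 0.1, "dy": -0.01, "dz": 0, "rx": 0, "ry": 0, "rz": 0}, {"dx": 0.15, "dy": 0, "dz": 0, "rx": 0, "ry": 0, "rz": 0}, {"dx": 0.15, "dy": 0, "dz": 0, "rx": 0, "ry": 0, "rz": 0}, {"dx": 0.15, "dy": 0, "dz": 0, "rx": 0, "ry": 0, "rz": 0}, {"dx": 0.12, "dy": 0, "dz": 0, "rx": 0, "ry": 0, "rz": 0}, {"dx": 0.08, "dy": 0, "dz": 0, "rx": 0, "ry": 0, "rz": 0}, {"dx": 0, "dy": 0, "dz": 0, "rx": 0, "ry": 0, "rz": 0}, {"dx": 0, "dy": 0, "dz": 0, "rx": 0, "ry": 0, "rz": 0}])

```text
time: 19.88
ee_pos: [0.6027, 0.3546, 0.2203]
tcp_rot: [[0.998, 0.06, -0.001], [0.06, -0.998, -0.0], [-0.001, 0.0, -1.0]]
force: [-0.5, 0.1, -4.0]
gripper_width: 0.0255
grasp_force: 30.0
```

Run:
```python
from h import *
s=sensors.sense(); print(s['time'],s['ee_pos'],s['force'],s['tcp_rot'][:,2])
d=s['tcp_rot'].T@(np.array([.6046,.3550,0])-s['ee_pos']); print('left in tool units',d[:2]/.15)
W=cam('wrist','w10.png'); im=W['img']
# plate front top edge row in centre & its world position
p=plane(W,0,0,.18)
for x in (300,335): 
    col=im[:250,x].astype(int); g=np.where((col[:,1]>col[:,0]+35)&(col[:,1]>85))[0]; print(x,g.min() if len(g) else None,g.max() if len(g) else None)
```

```text
19.875 [0.60265032 0.35455739 0.22029923] [-0.46672874  0.13217126 -4.01565583] [-1.18449649e-03 -1.07477226e-04 -9.99999293e-01]
left in tool units [ 0.0148974  -0.00221926]
300 145 174
335 145 170
```

Request:
carry_out(series=[{"dx": 0.012, "dy": 0, "dz": 0.03, "rx": 0, "ry": 0, "rz": 0}, {"dx": 0, "dy": 0, "dz": 0.04, "rx": 0, "ry": 0, "rz": 0}, {"dx": 0, "dy": 0, "dz": 0.04, "rx": 0, "ry": 0, "rz": 0}, {"dx": 0, "dy": 0, "dz": 0.04, "rx": 0, "ry": 0, "rz": 0}, {"dx": 0, "dy": 0, "dz": 0.03, "rx": 0, "ry": 0, "rz": 0}, {"dx": 0, "dy": 0, "dz": 0.01, "rx": 0, "ry": 0, "rz": 0}, {"dx": 0, "dy": 0, "dz": 0, "rx": 0, "ry": 0, "rz": 0}])

```text
time: 20.8
ee_pos: [0.6054, 0.3545, 0.192]
tcp_rot: [[0.998, 0.059, 0.0], [0.059, -0.998, 0.0], [0.0, -0.0, -1.0]]
force: [-0.8, 0.0, -4.9]
gripper_width: 0.0259
grasp_force: 30.0
```

Run:
```python
from h import *
s=sensors.sense(); print(s['time'],s['ee_pos'],s['force'],s['ft_torque'])
W=cam('wrist','w11.png'); im=W['img']
for z in (.18,.0): print(z,proj(W,(.6635,.356,z)))
for x in (300,335): print([tuple(map(int,im[y,x])) for y in range(100,200,6)])
```

```text
20.8 [0.605423   0.35445035 0.19196348] [-0.8049356   0.01130855 -4.90963862] [ 0.00599676  0.04884841 -0.00257694]
0.18 [321.40629512 172.62241522]
0.0 [319.80452883 156.79797075]
[(181, 175, 166), (182, 176, 166), (180, 173, 163), (187, 180, 170), (180, 174, 165), (184, 178, 168), (181, 174, 165), (102, 100, 92), (45, 68, 43), (53, 125, 66), (50, 129, 65), (50, 129, 65), (49, 115, 59), (44, 78, 44), (41, 74, 42), (86, 87, 79), (187, 190, 177)]
[(186, 180, 170), (183, 176, 166), (180, 174, 164), (176, 170, 161), (177, 171, 161), (181, 173, 165), (105, 101, 95), (103, 100, 94), (43, 68, 44), (48, 126, 65), (45, 126, 62), (44, 125, 62), (39, 110, 52), (37, 73, 38), (36, 73, 38), (82, 85, 77), (102, 104, 94)]
```

Request:
carry_out(series=[{"dx": 0, "dy": 0, "dz": 0.01, "rx": 0, "ry": 0, "rz": 0}, {"dx": 0, "dy": 0, "dz": 0.01, "rx": 0, "ry": 0, "rz": 0}, {"dx": 0, "dy": 0, "dz": 0.01, "rx": 0, "ry": 0, "rz": 0}, {"dx": 0, "dy": 0, "dz": 0, "rx": 0, "ry": 0, "rz": 0}])

```text
time: 21.35
ee_pos: [0.6055, 0.3545, 0.1889]
tcp_rot: [[0.998, 0.059, 0.001], [0.059, -0.998, 0.001], [0.001, -0.0, -1.0]]
force: [-3.3, -1.9, 5.2]
gripper_width: 0.026
grasp_force: 30.0
```

The bar touches at the seated height. I'll release and rise.

Request:
carry_out(series=[{"dx": 0, "dy": 0, "dz": -0.005, "rx": 0, "ry": 0, "rz": 0}, {"dx": 0, "dy": 0, "dz": 0, "rx": 0, "ry": 0, "rz": 0}, {"dx": 0, "dy": 0, "dz": 0, "rx": 0, "ry": 0, "rz": 0}, {"dx": 0, "dy": 0, "dz": 0, "rx": 0, "ry": 0, "rz": 0}, {"dx": 0, "dy": 0, "dz": 0, "rx": 0, "ry": 0, "rz": 0}, {"dx": 0, "dy": 0, "dz": 0, "rx": 0, "ry": 0, "rz": 0}], hand=0.7)

```text
time: 22.1
ee_pos: [0.6054, 0.3545, 0.1882]
tcp_rot: [[0.998, 0.059, -0.0], [0.059, -0.998, 0.0], [-0.0, -0.0, -1.0]]
force: [-0.1, 0.7, -0.8]
gripper_width: 0.0657
grasp_force: 0.0
```

Request:
carry_out(series=[{"dx": 0, "dy": 0, "dz": -0.08, "rx": 0, "ry": 0, "rz": 0}, {"dx": 0, "dy": 0, "dz": -0.2, "rx": 0, "ry": 0, "rz": 0}, {"dx": 0, "dy": 0, "dz": -0.3, "rx": 0, "ry": 0, "rz": 0}, {"dx": 0, "dy": 0, "dz": -0.3, "rx": 0, "ry": 0, "rz": 0}, {"dx": 0, "dy": 0, "dz": 0, "rx": 0, "ry": 0, "rz": 0}, {"dx": 0, "dy": 0, "dz": 0, "rx": 0, "ry": 0, "rz": 0}, {"dx": 0, "dy": 0, "dz": 0, "rx": 0, "ry": 0, "rz": 0}, {"dx": 0, "dy": 0, "dz": 0, "rx": 0, "ry": 0, "rz": 0}, {"dx": 0, "dy": 0, "dz": 0, "rx": 0, "ry": 0, "rz": 0}, {"dx": 0, "dy": 0, "dz": 0, "rx": 0, "ry": 0, "rz": 0}])

```text
time: 23.35
ee_pos: [0.6053, 0.3544, 0.32]
tcp_rot: [[0.998, 0.059, -0.0], [0.059, -0.998, -0.0], [-0.0, 0.0, -1.0]]
force: [-1.0, -0.3, 0.4]
gripper_width: 0.0656
grasp_force: 0.0
```

Run:
```python
from h import *
s=sensors.sense(); print(s['time'],s['ee_pos'],s['force'])
S=cam('scene');a=cv2.resize(S['img'][120:470,190:560],None,fx=1.7,fy=1.7)[:,:,::-1];cv2.imwrite('pics/fin.png',a)
```

```text
23.35 [0.60529853 0.35440756 0.3199696 ] [-1.0168265  -0.30386241  0.38516492]
```

View pics/fin.png

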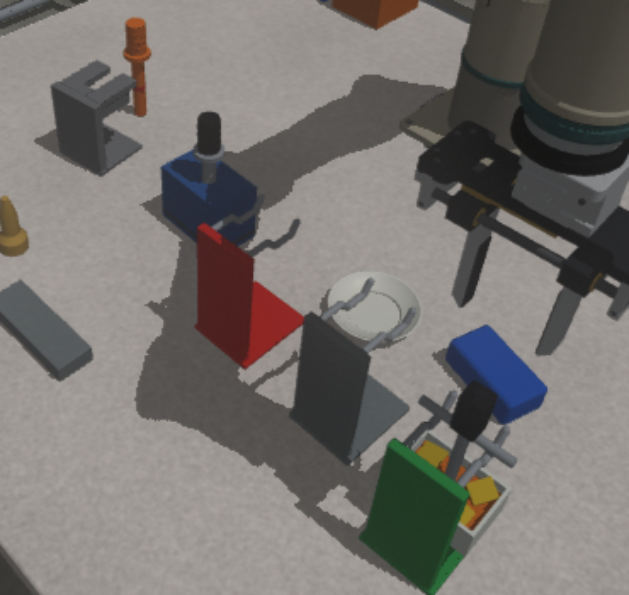

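The picture shows the basket hanging on the green hook, handle at (475,410), and the setter standing in the well at (208,150). The loose things are undisturbed.

```bash
python3 -c "
from rig import job
print(job.hand_in())"
```

```text
the job is handed in; nothing more can be done
None
```

The setter was pushed to the hard stop in the well; its red band sank below the top, so the well is clear, and the basket now hangs on the green hook; the job is handed in.

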